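# Put the returned goods back into the stock bins

### The arm

A 6-joint arm with a two-finger parallel gripper is mounted at the origin on the work surface. World frame = base frame: x ahead of the robot, y to its left, z up, the work surface at z = 0. Lengths are in m, angles in rad, forces in N, time in s.
With the tool pointing down it reaches from about 0.225 to 0.875 m from the base axis. Payload 3.4 kg.
Tool frame: the origin (TCP) lies at the very end of the fingers, on their centre line; the grasp point (between the pads) lies 19 mm behind it; z points along the fingers, y is the line along which they close (so a half turn about z gives the same grasp; the last joint's range is limited). The gripper opens to 85 mm and grips with 20 to 120 N. Pads are 22 mm wide; open, the fingers measure 114 mm over their backs; the gripper's body (76 mm by 85 mm) begins 54 mm behind the grasp point. The pads swing forward as they close: fully open they stand 13 mm farther back than shut.
Start: joints at [-1.412, 0.276, 1.505, -0, 1.361, -0.121], TCP at [0.159, -0.553, 0.231] pointing down, gripper open.
Joint ranges: [-2.89, 2.89], [-0.75, 2.08], [0.22, 2.7], [-1.18, 4.32], [0.11, 2.71], [-2.7, 2.7]. Speed limits (rad/s): [2.57, 2.57, 3.14, 3.14, 3.14, 3.14].

### API

Orientations are given as a unit quaternion [w, x, y, z].
In Python, from rig import manip gives the robot as it stands. The module is installed in compiled form; this text tells all that it offers.
- The arm moves only by the tool play_rows, never from a script. Its argument "motion" is a list of rows, each a list of 5 numbers: the shift along the tool's x, y, z in units of 40 mm (1.0 is 40 mm), then the turn about the tool's z in units of 10 degrees (1.0 is 10 degrees), then the finger opening in mm, from 0 to 85.4. A call has 1 to 5 rows; each row is the pose to reach, as a shift and turn from the pose commanded when the call began, along the tool's axes at that moment; what a row does not reach only later rows make up. A row lasts 1/8 s, in which the tool goes at most 62.5 mm and 10.7 degrees, less where a joint would pass 70% of its speed; a pose out of reach is approached as far as the arm can. A call with a gripper value outside its range is refused whole. The fingers move at their own pace and stop on an object; "newtons" is the grip in N (left out, the last holds). Time passes only in rows, so rows that repeat a pose let the fingers close. It gives the time, the measured TCP pose, the force, the opening and the grip force at its end, in the units of the state.
- manip.get_state(): the state, without advancing time (a new reading comes with each control period).
- manip.get_image(name): name is "scene" or "top"; returns a dict with "img" (384x512x3 uint8, red, green, blue), "range_z" (384x512 float32, m along the optical axis (not along the pixel's ray), 0 where there is no reading), "fx", "fy", "cx", "cy" (pixels), "R" (3x3) and "t" (3): a world point X has camera coordinates R X + t. Camera axes: x right, y down, z forward; pixel columns grow to the right and rows downward; lengths in m; the calibration is good to about 2 mm. A picture is of the moment at which its call begins.
- manip.sign_off(): hands the job in; it is judged then, once.
The state is a dict: "clock": time; "qpos": joint angles; "qd": joint speeds; "effort": joint torques, N m; "position": TCP position; "ee_rot": TCP orientation; "contact_force": force on the tool from outside, world axes, zero at the start; "moment": the same for the moment, N m; "width": finger opening in m; "gripper_force": force on a finger pad.
Only numpy, scipy, OpenCV 4.12 (cv2) and the standard library are available. Lean on these libraries where they do the work, as an engineer would, in place of code of your own. Each camera call takes 0.05 s, during which the arm holds its last target. There are 200 camera calls.

### The job

Put the five returned goods on the packing bench away: the whole mouse, the two chargers and the speaker each into the blue bin that already holds their kind, and the mouse that has lost its cover into the red bin for faulty goods. Set each one down (do not drop it) the way up it lies now, flat on the clear part of the bin's floor and not on top of anything, and leave the stock terminal lying where it is.

Things in the scene. Friction and masses are not known exactly. Their poses are not given: they have to be found in the camera images.
- mouse: Whole computer mouse, charcoal with a grey wheel; 95 mm long (x), 56 mm wide (y); 31 mm high in the middle, 35 mm at its hump, its upright sides about 20 mm high, 90 g. It lies on its base, wheel end roughly away from the robot (+x of the mouse). Origin: centre of the underside, z up.
- mouse_open: Faulty computer mouse whose top cover is missing: a charcoal base with a bare green circuit board, a copper-coloured battery and a grey wheel on top; 95 mm long (x), 56 mm wide (y); base 18 mm high with upright sides, 28 mm at the wheel, 70 g. It lies on its base, wheel end roughly +x. Origin: centre of the underside, z up.
- charger_white: White plug-in mains charger lying with its three brass pins up: body 44 x 44 x 28 mm, pins standing 18 mm above it (46 mm in all) within 15 mm of the middle, 70 g. Origin: centre of the underside, z up, x and y square to the sides.
- charger_black: Black plug-in mains charger, otherwise the same as the white one: body 44 x 44 x 28 mm, three brass pins up (46 mm in all), 70 g. Origin: centre of the underside, z up, x and y square to the sides.
- speaker: Small round wireless speaker, teal, grey top with a white button: diameter 56 mm, 44 mm high, standing upright, 170 g. Origin: centre of the underside, z up.
- bin_mice: Blue picking bin for mice: a charcoal mouse lies across its rear part. Fixed; 200 (x) x 135 (y) x 48 mm high, low 30 mm front towards the robot (-x). Origin: underside (bench level) below the middle of the clear floor. Inside: x -67 to 127 mm, y -64 to 64 mm, floor top at z 3 mm; fixed stock (38 mm high) beyond x = 67 mm.
- bin_chargers: Blue picking bin for chargers of either colour: a white and a black one lie in its rear part. Fixed; 200 (x) x 135 (y) x 48 mm high, low 30 mm front towards the robot (-x). Origin: underside (bench level) below the middle of the clear floor. Inside: x -67 to 127 mm, y -64 to 64 mm, floor top at z 3 mm; fixed stock (49 mm high) beyond x = 75 mm. The clear part takes two more, one behind the other.
- bin_speakers: Blue picking bin for speakers: two teal speakers stand in its rear part. Fixed; 200 (x) x 135 (y) x 48 mm high, low 30 mm front towards the robot (-x). Origin: underside (bench level) below the middle of the clear floor. Inside: x -67 to 127 mm, y -64 to 64 mm, floor top at z 3 mm; fixed stock (47 mm high) beyond x = 68 mm.
- bin_faulty: Red bin for faulty goods, empty. Fixed; 200 (x) x 135 (y) x 48 mm high, low 30 mm front towards the robot (-x). Origin: underside (bench level) below the middle of the clear floor. Inside: x -67 to 127 mm, y -64 to 64 mm, floor top at z 3 mm; all of the floor is free.
- terminal: Handheld stock terminal lying on the bench among the returned goods: black, light blue screen and grey keys, 140 mm (x) x 68 mm (y) x 18 mm, 300 g, loose. It is to stay where it is. Origin: centre of the underside, z up.
There are look-alikes about, which are no part of the job. What is shaped like the speaker but pink is not meant. Leave any purple look-alike of the mouse_open alone.

How it is judged:
By the outcome, as a careful person would: the job done as asked, in the order asked, and still so for the second after the job is handed in, with the robot touching nothing.
It also fails if it takes over 128 s, if anything falls off the work surface, if the arm or the gripper's body presses on something with over 40 N, if the wrist force passes 120 N, or if a joint passes its speed limit or range.

## Working session

There is one attempt and no reset: what is moved stays moved. The work goes in short steps, Python scripts to look and compute and a tool call to move; the robot and the scene stay as the last step left them, time stands still between calls to the robot, and variables do not carry over. Pictures are saved under pics/ and viewed, at most 14 in all, crops included, and the job is handed in when it is done.

Besides the shell and the picture viewer there is one more tool, called after ">>>" as name([rows], argument=value, ...), one row to a line, values as JSON. play_rows: Moves the arm, as the interface text tells. Its arguments: {"type":"object","properties":{"motion":{"type":"array","items":{"type":"array","items":{"type":"number"}}},"newtons":{"type":"number"}},"required":["motion"]}

```bash
mkdir -p pics
cat > h.py <<'E'
import numpy as np, cv2
from rig import manip
def snap(n):
    d=manip.get_image(n); np.savez('%s.npz'%n,**d); return d
def load(n): return dict(np.load('%s.npz'%n))
def cloud(d):
    z=d['range_z']; v,u=np.mgrid[:z.shape[0],:z.shape[1]]
    P=np.stack([(u-d['cx'])/d['fx']*z,(v-d['cy'])/d['fy']*z,z],-1)
    W=(P-d['t'])@d['R']; W[z==0]=np.nan; return W
def save(n,im): cv2.imwrite('pics/'+n,im[...,::-1])
E
python3 - <<'E'
from h import *
for n in('scene','top'):
    d=snap(n); save(n+'0.png',d['img']); W=cloud(d)
    print(n,d['fx'],d['t'],(-d['R'].T@d['t']).round(3),d['R'].round(2).tolist(),np.nanmin(W,(0,1)),np.nanmax(W,(0,1)))
print(manip.get_state())
E
```

```text
scene 411.3179466680852 [-0.32787826 -0.27328801  1.66272152] [ 1.176 -0.364  1.196] [[0.53, 0.84, 0.01], [0.69, -0.43, -0.58], [-0.49, 0.31, -0.81]] [-1.54475558 -0.82365708 -0.77581973] [1.47342838 2.22864838 0.68397538]
top 351.369098580611 [0.04231122 0.51072473 0.91720859] [0.38  0.044 0.978] [[0.0, -1.0, 0.0], [-0.99, -0.0, -0.14], [0.14, 0.0, -0.99]] [ 0.01740043 -1.13751968 -0.5191392 ] [1.48616925 1.2232991  0.60261111]
{'clock': 0.1, 'qpos': array([-1.41201340e+00,  2.76520250e-01,  1.50604503e+00, -3.18254110e-06,
        1.36069132e+00, -1.20976587e-01]), 'qd': array([-0.00014479, -0.00121576, -0.00269824,  0.00063422,  0.00014875,
        0.00017047]), 'effort': array([ 1.16611514e-03, -4.17700195e+01, -2.46405745e+01, -2.27579776e-04,
        5.82730121e-03,  1.46609850e-06]), 'position': array([ 0.15870055, -0.55215787,  0.23051743]), 'ee_rot': array([-8.31796174e-04,  9.90232379e-01,  1.39424328e-01, -1.72817348e-05]), 'contact_force': array([-0.26408604, -0.18187779,  0.11372195]), 'moment': array([0.05084193, 0.00491669, 0.02452335]), 'gripper_force': 0.0, 'width': 0.08547988296932559}
```

View pics/scene0.png

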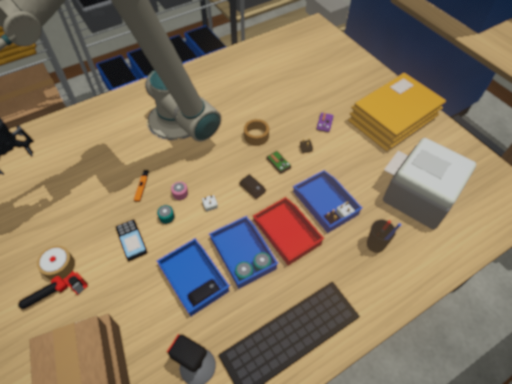

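View pics/top0.png

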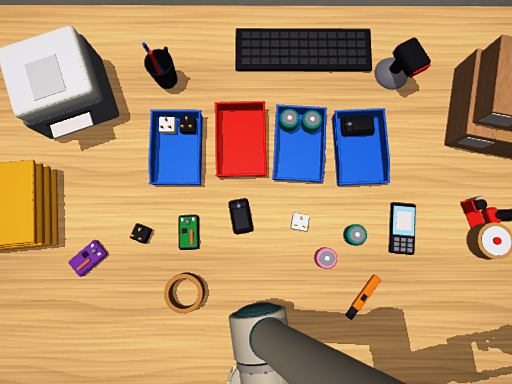

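The top view shows these things that could be mistaken for one another:
- **Mouse:** the charcoal one is at (240,216). The fixed stock mouse at (358,125) is the look-alike.
- **Open mouse:** the green one is at (189,231), and the purple look-alike is at (88,257).
- **Chargers:** white is at (300,222) and black at (141,233). Both also appear as stock at (167,125) and (187,125).
- **Speaker:** teal is at (355,234), pink at (326,258), and stock at (290,118) and (311,120).
- **Terminal:** at (403,228).
- **Bins:** chargers (175,147), faulty (red) (241,140), speakers (300,143) and mice (360,147).

I'll work from the description, then measure and check with a close crop.

```bash
cat > m.py <<'E'
from h import *
def fuse(names=('top','scene')):
    return {n:cloud(load(n)) for n in names}
def obj(W,c,r,zmin=.010):
    m=(np.hypot(W[...,0]-c[0],W[...,1]-c[1])<r)&(W[...,2]>zmin); return W[m]
def pr(n,P):
    if len(P)<5: print(n,'few');return
    (c,s,a)=cv2.minAreaRect(P[:,:2].astype(np.float32)*1000)
    print(n,len(P),'c',np.round(c,1),'size',np.round(s,1),'ang',round(a,1),'z50,99',np.percentile(P[:,2]*1000,[50,99]).round(1),'bbox',(P[:,:2].min(0)*1000).round(),(P[:,:2].max(0)*1000).round())
px=dict(mouse=(240,216),open=(189,231),white=(300,222),black=(141,233),speaker=(355,234),pink=(326,258),terminal=(403,228))
bins=dict(chargers=(175,155),faulty=(241,150),speakers=(300,155),mice=(362,160))
E
python3 - <<'E'
from m import *
F=fuse(); T=F['top']
for n,(u,v) in px.items():
    c=T[v,u]; 
    for k in F: pr(n+' '+k,obj(F[k],c,.075 if n=='terminal' else .05))
for n,(u,v) in bins.items():
    c=T[v,u]; print(n,'floor',c.round(3))
    for k in F:
        W=F[k]; m=(abs(W[...,0]-c[0]-.02)<.13)&(abs(W[...,1]-c[1])<.085)&(W[...,2]>.024)&(W[...,2]<.055); pr(n+' '+k,W[m])
t=load('top')['img']; save('crop.png',cv2.resize(t[95:280,60:430],None,fx=2.1,fy=2.1,interpolation=2))
E
```

```text
mouse top 670 c [457.6  81.2] size [93.  55.7] ang 10.5 z50,99 [33.3 39.5] bbox [410.  48.] [503. 115.]
mouse scene 363 c [457.8  75.7] size [92.1 53.8] ang 10.6 z50,99 [31.4 39.5] bbox [414.  43.] [504. 109.]
open top 700 c [414.4 223.4] size [95.1 55.8] ang 2.0 z50,99 [20.5 29.6] bbox [367. 195.] [462. 252.]
open scene 299 c [415.1 218. ] size [92.5 55.4] ang 4.2 z50,99 [19.5 29.9] bbox [368. 188.] [461. 248.]
white top 270 c [441.8 -80.3] size [44.  43.7] ang 78.7 z50,99 [29.5 47. ] bbox [ 419. -103.] [465. -56.]
white scene 174 c [439.7 -84.9] size [43.4 46.5] ang 79.2 z50,99 [28.2 47.2] bbox [ 417. -109.] [465. -61.]
black top 295 c [409.8 350.9] size [43.6 44. ] ang 67.1 z50,99 [29.3 48.4] bbox [385. 325.] [437. 377.]
black scene 147 c [408.5 346.5] size [44.4 44.5] ang 68.7 z50,99 [27.9 45.7] bbox [382. 320.] [434. 371.]
speaker top 405 c [ 408.  -226.7] size [54.  53.3] ang 86.6 z50,99 [44.9 49.2] bbox [ 382. -254.] [ 435. -200.]
speaker scene 267 c [ 407.  -232.6] size [54.7 54.7] ang 60.8 z50,99 [43.4 49.9] bbox [ 380. -260.] [ 436. -205.]
pink top 394 c [ 346.7 -146. ] siz
[... 742 characters left out ...]
 [208.1 139.7] ang 1.9 z50,99 [47.5 54.5] bbox [567.  10.] [774. 155.]
faulty scene 678 c [666.3  77.2] size [208.3 141. ] ang 1.9 z50,99 [39.4 54.4] bbox [563.   7.] [772. 150.]
speakers floor [ 0.632 -0.087  0.004]
speakers top 1434 c [658.1 -80.1] size [139.8 207.1] ang 86.9 z50,99 [47.9 54.5] bbox [ 552. -155.] [762.  -6.]
speakers scene 1154 c [655.  -84.1] size [140.5 208.4] ang 86.5 z50,99 [46.7 54.2] bbox [ 548. -159.] [762.  -8.]
mice floor [ 0.618 -0.263  0.004]
mice top 1513 c [ 649.  -250.7] size [206.9 140.3] ang 3.1 z50,99 [38.3 54.3] bbox [ 543. -325.] [ 755. -178.]
mice scene 1055 c [ 646.2 -255.1] size [207.6 139.8] ang 2.6 z50,99 [37.9 54.5] bbox [ 540. -329.] [ 753. -181.]
```

View pics/crop.png

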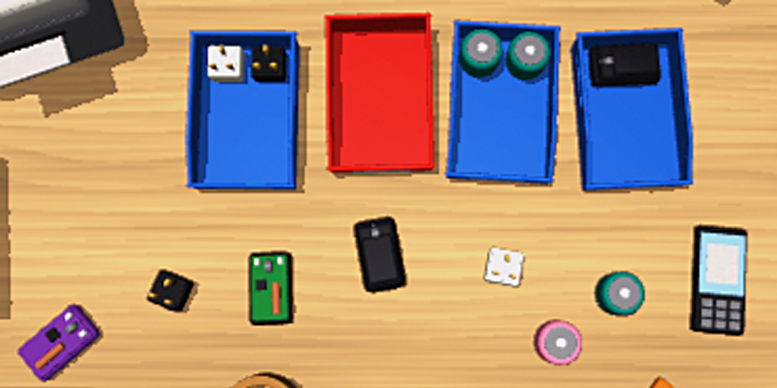

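The crop at 2.1x confirms the choice. The charcoal mouse with its wheel is at crop (380,253), and the green open mouse at (271,287) is not the purple one at (60,342). The white charger is at (505,266), the black at (170,290), and the teal speaker at (620,293) is not the pink one at (558,342). Heights and sizes match the text, and the two views agree to about 5 mm, so I'll use their mean.

```bash
cat > go.py <<'E'
import sys; from h import *
from scipy.spatial.transform import Rotation as R
def go(x,y,z,yaw,s=None):  # mm, deg -> units
    s=s or manip.get_state(); q=s['ee_rot']; M=R.from_quat(np.roll(q,-1)).as_matrix()
    cur=np.degrees(np.arctan2(M[1,0],M[0,0])); d=M.T@(np.array([x,y,z])/1000-s['position'])
    print('cur',(s['position']*1000).round(1),'yaw',cur.round(2),'tilt',M[2,2].round(4),'q',s['qpos'].round(2),'w',round(s['width']*1000,1),'F',s['contact_force'].round(1))
    print('shift',(d/.04).round(2),'turn',round(-(yaw-cur)/10,2))
if __name__=='__main__': go(*map(float,sys.argv[1:]))
E
python3 go.py 457.7 78.5 110 10.5
```

```text
cur [ 158.7 -552.2  230.5] yaw 16.03 tilt -1.0 q [-1.41  0.28  1.51 -0.    1.36 -0.12] w 85.5 F [-0.3 -0.2  0.1]
shift [ 11.54 -13.08   3.04] turn 0.55
```

>>> play_rows([
  [11.54,-13.08,2,0.55,85],
  [11.54,-13.08,2,0.55,85],
  [11.54,-13.08,2,0.55,85],
  [11.54,-13.08,2,0.55,85],
  [11.54,-13.08,2,0.55,85],
], newtons=40)

```text
clock: 0.72
position: [0.2923, -0.2702, 0.1953]
ee_rot: [-0.0, 0.996, 0.091, 0.0]
contact_force: [0.7, 0.2, 0.5]
width: 0.085
gripper_force: 0.0
```

```bash
python3 go.py 457.7 78.5 110 10.5
```

```text
cur [ 292.3 -270.2  195.3] yaw 10.48 tilt -1.0 q [-0.92  0.03  1.9   0.    1.21  0.47] w 85.0 F [0.7 0.2 0.5]
shift [ 5.65 -7.82  2.14] turn -0.0
```

>>> play_rows([
  [5.65,-7.82,1,0,85],
  [5.65,-7.82,1,0,85],
  [5.65,-7.82,1,0,85],
  [5.65,-7.82,1,0,85],
  [5.65,-7.82,1,0,85],
])

```text
clock: 1.35
position: [0.4253, 0.0107, 0.1633]
ee_rot: [0.0, 0.996, 0.092, 0.0]
contact_force: [0.5, -1.2, 0.4]
width: 0.0852
gripper_force: 0.0
```

>>> play_rows([
  [0.65,-0.82,0.5,0,85],
  [0.65,-0.82,0.5,0,85],
  [0.65,-0.82,0.5,0,85],
])

```text
clock: 1.72
position: [0.4438, 0.0454, 0.1432]
ee_rot: [0.0, 0.996, 0.092, -0.001]
contact_force: [-0.4, -0.7, -0.2]
width: 0.085
gripper_force: 0.0
```

Run:
```python
from go import *
go(457.7,78.5,110,10.5)
for n in('top','scene'): snap(n)
from m import *
F=fuse();a=load('top')['img'][150:280,160:320]; b=load('scene')['img'][100:230,180:340]
save('m1.png',cv2.resize(np.hstack([a,b]),None,fx=2.5,fy=2.5,interpolation=2))
```

```text
cur [443.8  45.4 143.2] yaw 10.57 tilt -1.0 q [-0.05  0.16  1.9  -0.    1.08  1.33] w 85.0 F [-0.4 -0.7 -0.2]
shift [ 0.49 -0.75  0.83] turn 0.01
```

View pics/m1.png

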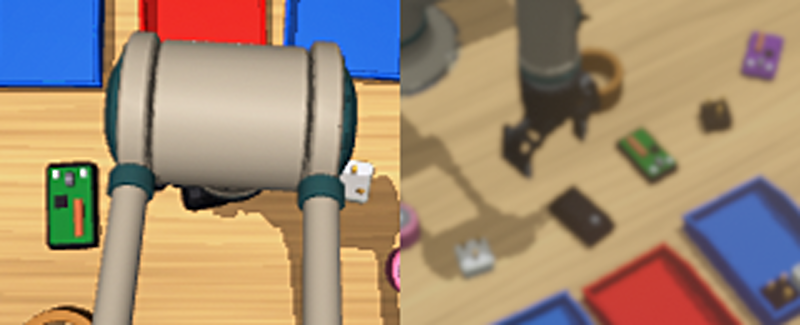

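The left half (top view) shows the arm hiding the mouse. The right half (scene view) shows the open gripper short of the mouse at about (580,215). I'll use the fingers to check the scene camera's offset.

Run:
```python
from m import *
from go import R
s=manip.get_state(); W=cloud(load('scene'))
M=R.from_quat(np.roll(s['ee_rot'],-1)).as_matrix()
L=(W-s['position'])@M*1000
m=(abs(L[...,0])<30)&(abs(L[...,1])<75)&(L[...,2]>-70)&(L[...,2]<5)
P=L[m]; print(len(P))
for lo in range(-70,5,10):
    for sg in(-1,1):
        Q=P[(P[:,2]>=lo)&(P[:,2]<lo+10)&(P[:,1]*sg>0)]
        if len(Q)>3: print(lo,sg,len(Q),Q.min(0).round(1),np.percentile(Q,[5,95],axis=0).round(1).tolist(),Q.max(0).round(1))
```

```text
170
-70 -1 38 [-13.1 -72.1 -69.9] [[-12.1, -68.4, -69.3], [10.7, -43.8, -60.8]] [ 12.7 -39.  -60.3]
-70 1 30 [-10.4  34.9 -69.8] [[-8.3, 40.7, -69.1], [10.6, 74.4, -61.4]] [ 13.7  74.6 -60.7]
-60 -1 8 [  2.6 -61.5 -59.6] [[3.1, -60.1, -58.8], [8.8, -40.8, -51.8]] [  8.8 -40.4 -51.3]
-60 1 9 [ -2.5  44.6 -59.8] [[-0.2, 45.2, -59.6], [10.4, 65.0, -50.4]] [ 10.6  68.7 -50.1]
-50 -1 13 [-11.1 -53.3 -49.3] [[-8.7, -52.6, -48.7], [8.9, -39.4, -40.5]] [  9.2 -39.3 -40.3]
-50 1 9 [  0.6  46.  -47.8] [[1.7, 46.3, -47.7], [10.3, 58.5, -42.0]] [ 10.8  59.  -41.5]
-40 -1 12 [ -9.7 -53.9 -39.9] [[-9.6, -53.1, -39.2], [9.8, -39.1, -31.5]] [  9.8 -39.  -30.2]
-40 1 13 [ -5.   44.  -38.7] [[-2.9, 45.0, -38.1], [9.4, 58.2, -31.4]] [  9.7  58.4 -30.7]
-30 -1 14 [-12.7 -53.9 -29.9] [[-10.7, -48.8, -29.4], [9.6, -39.1, -22.4]] [ 10.2 -38.8 -22.2]
-30 1 14 [ -6.4  44.8 -29. ] [[-3.3, 45.0, -28.1], [10.7, 58.4, -21.4]] [ 11.1  59.  -21.4]
-20 -1 8 [-13.4 -45.7 -19.7] [[-12.9, -44.8, -19.5], [9.0, -39.4, -12.4]] [  9.7 -39.3 -11.9]
```

The finger midpoint reads 2.7 mm low in y in the scene camera, so the mean of the two views is right. The open tips stand 13 mm back, as the text says.

>>> play_rows([
  [0.49,-0.75,0.8,0,85],
  [0.49,-0.75,1.8,0,85],
  [0.49,-0.75,2.8,0,85],
  [0.49,-0.75,3.3,0,85],
  [0.49,-0.75,3.3,0,85],
])

```text
clock: 2.45
position: [0.4571, 0.0776, 0.0107]
ee_rot: [0.0, 0.996, 0.091, -0.001]
contact_force: [-0.6, -0.1, 0.2]
width: 0.0849
gripper_force: 0.0
```

```bash
python3 go.py 457.7 78.5 0 10.5
```

```text
cur [457.1  77.6  10.7] yaw 10.41 tilt -1.0 q [ 0.02  0.36  2.04 -0.    0.74  1.41] w 84.9 F [-0.6 -0.1  0.2]
shift [ 0.02 -0.02  0.27] turn -0.01
```

>>> play_rows([
  [0,0,0.25,0,75],
  [0,0,0.25,0,65],
  [0,0,0.25,0,50],
  [0,0,0.25,0,50],
  [0,0,0.25,0,50],
], newtons=30)

```text
clock: 3.08
position: [0.4587, 0.0788, 0.0022]
ee_rot: [0.0, 0.996, 0.092, 0.001]
contact_force: [-1.2, -1.2, 5.7]
width: 0.0552
gripper_force: 32.9
```

>>> play_rows([
  [0,0,0,0,50],
  [0,0,0,0,50],
  [0,0,-0.5,0,50],
  [0,0,-1,0,50],
  [0,0,-1,0,50],
])

```text
clock: 3.7
position: [0.4594, 0.079, 0.0425]
ee_rot: [0.0, 0.996, 0.092, 0.002]
contact_force: [0.2, -0.2, -0.3]
width: 0.0552
gripper_force: 32.2
```

Run:
```python
from go import *
go(617.6,-254.4,110,3)
for n in('top','scene'): snap(n)
b=load('scene')['img'][100:230,180:340]
save('m2.png',cv2.resize(b,None,fx=3,fy=3,interpolation=2))
```

```text
cur [459.4  79.   42.5] yaw 10.55 tilt -1.0 q [ 0.02  0.31  2.01 -0.    0.82  1.41] w 55.2 F [ 0.2 -0.2 -0.3]
shift [ 2.37  8.92 -1.67] turn 0.75
```

View pics/m2.png

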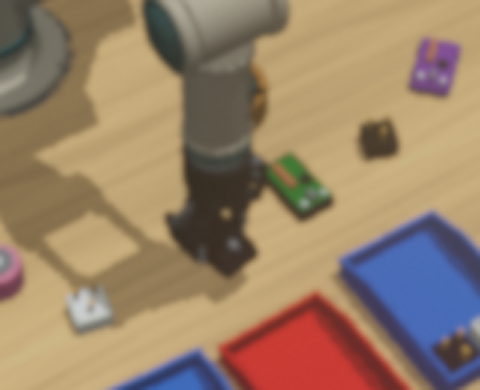

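The picture shows the mouse between the fingers at (230,250), off the bench. The opening of 55 mm fits its width, so I'll carry it over.

>>> play_rows([
  [0,0,-1.5,0,50],
  [2.37,8.92,-2.2,0.75,50],
  [2.37,8.92,-2.2,0.75,50],
  [2.37,8.92,-2.2,0.75,50],
  [2.37,8.92,-2.2,0.75,50],
])

```text
clock: 4.42
position: [0.5652, -0.1479, 0.1191]
ee_rot: [-0.001, 1.0, 0.026, -0.001]
contact_force: [1.4, 0.2, -0.2]
width: 0.0552
gripper_force: 33.0
```

```bash
python3 go.py 617.6 -254.4 70 3
```

```text
cur [ 565.2 -147.9  119.1] yaw 3.02 tilt -1.0 q [-0.38  0.37  1.65  0.    1.12  1.14] w 55.2 F [ 1.4  0.2 -0.2]
shift [1.17 2.73 1.22] turn 0.0
```

>>> play_rows([
  [1.17,2.73,0,0,50],
  [1.17,2.73,0,0,50],
  [1.17,2.73,0.5,0,50],
  [1.17,2.73,1.2,0,50],
  [1.17,2.73,1.2,0,50],
])

```text
clock: 5.05
position: [0.6151, -0.2517, 0.0683]
ee_rot: [-0.002, 1.0, 0.026, -0.004]
contact_force: [0.4, 0.2, -0.4]
width: 0.0555
gripper_force: 32.9
```

```bash
python3 go.py 618 -254.4 5 3
```

```text
cur [ 615.1 -251.7   68.3] yaw 3.01 tilt -1.0 q [-0.49  0.53  1.52 -0.    1.1   1.03] w 55.5 F [ 0.4  0.2 -0.4]
shift [0.08 0.08 1.58] turn 0.0
```

>>> play_rows([
  [0.05,0.05,0.5,0,50],
  [0.05,0.05,1,0,50],
  [0.05,0.05,1.3,0,50],
  [0.05,0.05,1.45,0,50],
  [0.05,0.05,1.5,0,50],
])

```text
clock: 5.68
position: [0.62, -0.2548, 0.0124]
ee_rot: [0.0, 1.0, 0.027, 0.0]
contact_force: [0.2, 1.2, -0.5]
width: 0.0553
gripper_force: 33.0
```

```bash
python3 go.py 618 -254.4 5 3
```

```text
cur [ 620.  -254.8   12.4] yaw 3.04 tilt -1.0 q [-0.49  0.59  1.57 -0.    0.98  1.02] w 55.3 F [ 0.2  1.2 -0.5]
shift [-0.05 -0.01  0.18] turn 0.0
```

>>> play_rows([
  [0,0,0,0,50],
  [0,0,0.03,0,50],
  [0,0,0.06,0,50],
])

```text
clock: 6.05
position: [0.62, -0.2549, 0.0104]
ee_rot: [0.0, 1.0, 0.026, 0.0]
contact_force: [0.2, 0.6, -1.3]
width: 0.0551
gripper_force: 33.0
```

>>> play_rows([
  [0,0,0.02,0,50],
  [0,0,0.04,0,50],
  [0,0,0.04,0,50],
])

```text
clock: 6.42
position: [0.6197, -0.2548, 0.0083]
ee_rot: [0.0, 1.0, 0.026, -0.0]
contact_force: [0.4, 0.1, -1.5]
width: 0.0553
gripper_force: 33.0
```

>>> play_rows([
  [0,0,0.03,0,50],
  [0,0,0.06,0,50],
  [0,0,0.06,0,50],
])

```text
clock: 6.8
position: [0.6197, -0.2547, 0.0058]
ee_rot: [-0.0, 1.0, 0.026, -0.0]
contact_force: [-0.3, 1.5, -0.5]
width: 0.0552
gripper_force: 33.0
```

>>> play_rows([
  [0,0,0.02,0,50],
  [0,0,0.04,0,50],
  [0,0,0.04,0,50],
])

```text
clock: 7.18
position: [0.6198, -0.2548, 0.0053]
ee_rot: [0.0, 1.0, 0.026, 0.0]
contact_force: [-1.6, 0.8, 5.2]
width: 0.0555
gripper_force: 33.6
```

>>> play_rows([
  [0,0,0,0,72],
  [0,0,0,0,72],
  [0,0,0,0,72],
  [0,0,-1,0,72],
  [0,0,-2.5,0,72],
])

```text
clock: 7.8
position: [0.6183, -0.254, 0.1028]
ee_rot: [-0.001, 1.0, 0.026, -0.002]
contact_force: [1.0, 0.4, 0.4]
width: 0.0723
gripper_force: 0.0
```

```bash
python3 go.py 440.8 -82.6 120 -11
```

```text
cur [ 618.3 -254.   102.8] yaw 3.03 tilt -1.0 q [-0.49  0.5   1.47 -0.    1.17  1.02] w 72.3 F [1.  0.4 0.4]
shift [-4.21 -4.52 -0.4 ] turn 1.4
```

>>> play_rows([
  [-4.21,-4.52,-0.4,1.4,72],
  [-4.21,-4.52,-0.4,1.4,72],
  [-4.21,-4.52,-0.4,1.4,72],
  [-4.21,-4.52,-0.4,1.4,72],
  [-4.21,-4.52,-0.4,1.4,72],
])

```text
clock: 8.43
position: [0.4374, -0.08, 0.1202]
ee_rot: [-0.001, 0.996, -0.094, -0.002]
contact_force: [0.3, 0.4, -0.6]
width: 0.0722
gripper_force: 0.0
```

Run:
```python
from go import *
go(440.8,-82.6,20,-11)
for n in('top','scene'): snap(n)
a=load('top')['img'][90:200,320:410]; b=load('scene')['img'][230:320,150:240]
save('p1.png',np.hstack([cv2.resize(a,(390,440),interpolation=2),cv2.resize(b,(400,440),interpolation=2)]))
```

```text
cur [437.4 -80.  120.2] yaw -10.83 tilt -1.0 q [-0.34  0.18  1.94  0.    1.03  1.42] w 72.2 F [ 0.3  0.4 -0.6]
shift [0.1  0.05 2.51] turn 0.02
```

View pics/p1.png

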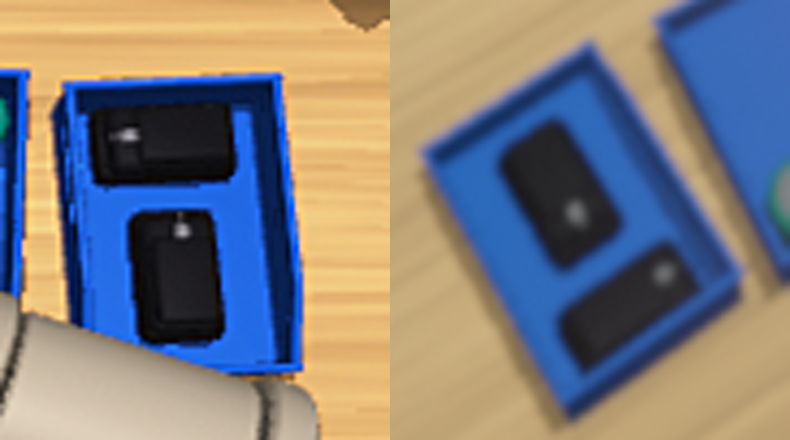

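The mouse lies flat in the clear floor, at (175,275) in the left half, with its wheel end forward and a gap to the stock mouse. Next is the white charger.

>>> play_rows([
  [0.06,0.03,0.5,0,72],
  [0.06,0.03,1.5,0,72],
  [0.06,0.03,2.3,0,72],
  [0.06,0.03,2.5,0,72],
  [0.06,0.03,2.5,0,72],
])

```text
clock: 9.15
position: [0.4452, -0.0855, 0.0202]
ee_rot: [0.0, 0.995, -0.096, 0.0]
contact_force: [-0.3, -0.1, 1.0]
width: 0.0719
gripper_force: 0.0
```

```bash
python3 go.py 440.8 -82.6 2 -11
```

```text
cur [445.2 -85.5  20.2] yaw -11.01 tilt -1.0 q [-0.34  0.33  2.06 -0.    0.75  1.42] w 71.9 F [-0.3 -0.1  1. ]
shift [-0.12 -0.05  0.46] turn -0.0
```

>>> play_rows([
  [-0.1,-0.06,0.2,0,72],
  [-0.1,-0.06,0.42,0,72],
  [-0.1,-0.06,0.44,0,60],
  [-0.1,-0.06,0.44,0,40],
  [-0.1,-0.06,0.44,0,38],
])

```text
clock: 9.78
position: [0.441, -0.0817, 0.003]
ee_rot: [0.0, 0.995, -0.096, 0.0]
contact_force: [-1.0, 0.1, 0.1]
width: 0.0432
gripper_force: 31.4
```

>>> play_rows([
  [0,0,0,0,38],
  [0,0,0,0,38],
  [0,0,0,0,38],
])

```text
clock: 10.15
position: [0.441, -0.0818, 0.003]
ee_rot: [0.0, 0.995, -0.096, 0.0]
contact_force: [-0.4, 0.1, 3.9]
width: 0.0433
gripper_force: 31.8
```

```bash
python3 go.py 654 259.4 120 0
```

```text
cur [441.  -81.8   3. ] yaw -10.97 tilt -1.0 q [-0.34  0.35  2.09 -0.    0.7   1.42] w 43.3 F [-0.4  0.1  3.9]
shift [ 3.61 -9.39 -2.92] turn -1.1
```

>>> play_rows([
  [0,0,-0.6,0,38],
  [0,0,-2,0,38],
  [0.5,-1,-2.92,-0.2,38],
  [3.61,-9.39,-2.92,-1.1,38],
  [3.61,-9.39,-2.92,-1.1,38],
])

```text
clock: 10.78
position: [0.5339, 0.0618, 0.1203]
ee_rot: [0.0, 1.0, 0.0, 0.001]
contact_force: [0.3, -0.5, -0.7]
width: 0.0436
gripper_force: 31.5
```

>>> play_rows([
  [2.4,-6.4,0,0,38],
  [2.4,-6.4,0,0,38],
  [2.4,-6.4,0,0,38],
  [2.4,-6.4,0,0,38],
])

```text
clock: 11.28
position: [0.6207, 0.2966, 0.1189]
ee_rot: [0.0, 1.0, 0.0, -0.0]
contact_force: [0.8, -0.9, -1.4]
width: 0.0435
gripper_force: 31.4
```

```bash
python3 go.py 654 259.4 70 0
```

```text
cur [620.7 296.6 118.9] yaw 0.05 tilt -1.0 q [ 0.34  0.51  1.41 -0.    1.22  1.92] w 43.5 F [ 0.8 -0.9 -1.4]
shift [0.83 0.93 1.22] turn 0.0
```

>>> play_rows([
  [0.6,1.2,0,0,38],
  [0.6,1.2,0,0,38],
  [0.6,1.2,0.4,0,38],
  [0.6,1.2,0.8,0,38],
  [0.6,1.2,0.8,0,38],
])

```text
clock: 11.9
position: [0.6424, 0.2463, 0.0848]
ee_rot: [0.001, 1.0, 0.0, -0.003]
contact_force: [-0.7, 0.3, -1.5]
width: 0.0437
gripper_force: 31.5
```

```bash
python3 go.py 654 259.4 15 0
```

```text
cur [642.4 246.3  84.8] yaw 0.02 tilt -1.0 q [0.26 0.54 1.44 0.   1.16 1.84] w 43.7 F [-0.7  0.3 -1.5]
shift [ 0.3  -0.33  1.74] turn 0.0
```

>>> play_rows([
  [0.28,-0.33,0,0,38],
  [0.28,-0.33,0.5,0,38],
  [0.28,-0.33,1.2,0,38],
  [0.28,-0.33,1.6,0,38],
  [0.28,-0.33,1.6,0,38],
])

```text
clock: 12.52
position: [0.6547, 0.2597, 0.0222]
ee_rot: [0.0, 1.0, 0.0, -0.001]
contact_force: [0.4, -0.0, -1.2]
width: 0.0434
gripper_force: 31.5
```

```bash
python3 go.py 654 259.4 6 0
```

```text
cur [654.7 259.7  22.2] yaw 0.03 tilt -1.0 q [ 0.28  0.62  1.47 -0.    1.05  1.85] w 43.4 F [ 0.4 -0.  -1.2]
shift [-0.02  0.01  0.41] turn 0.0
```

>>> play_rows([
  [0,0,0.1,0,38],
  [0,0,0.2,0,38],
  [0,0,0.28,0,38],
  [0,0,0.32,0,38],
  [0,0,0.32,0,38],
])

```text
clock: 13.15
position: [0.6557, 0.26, 0.0107]
ee_rot: [0.0, 1.0, 0.0, -0.0]
contact_force: [0.7, -0.4, -0.7]
width: 0.0435
gripper_force: 31.5
```

>>> play_rows([
  [0,0,0.02,0,38],
  [0,0,0.04,0,38],
  [0,0,0.06,0,38],
  [0,0,0.06,0,38],
])

```text
clock: 13.65
position: [0.6557, 0.2599, 0.0082]
ee_rot: [0.0, 1.0, 0.0, -0.0]
contact_force: [0.3, -0.7, -1.0]
width: 0.0432
gripper_force: 31.5
```

>>> play_rows([
  [0,0,0.02,0,38],
  [0,0,0.04,0,38],
  [0,0,0.05,0,38],
  [0,0,0.05,0,38],
])

```text
clock: 14.15
position: [0.6558, 0.2599, 0.0063]
ee_rot: [0.0, 1.0, 0.0, -0.0]
contact_force: [-0.4, -0.2, -0.4]
width: 0.0437
gripper_force: 31.5
```

>>> play_rows([
  [0,0,0.015,0,38],
  [0,0,0.03,0,38],
  [0,0,0.03,0,38],
])

```text
clock: 14.52
position: [0.6558, 0.26, 0.0061]
ee_rot: [-0.0, 1.0, 0.0, 0.0]
contact_force: [-1.3, -1.0, 5.5]
width: 0.0432
gripper_force: 32.2
```

>>> play_rows([
  [0,0,0,0,66],
  [0,0,0,0,66],
  [0,0,0,0,66],
  [0,0,-1,0,66],
  [0,0,-2.5,0,66],
])

```text
clock: 15.15
position: [0.6542, 0.2594, 0.1034]
ee_rot: [0.001, 1.0, 0.0, -0.003]
contact_force: [1.0, 0.7, 0.5]
width: 0.066
gripper_force: 0.0
```

```bash
python3 go.py 409.2 348.7 120 68
```

```text
cur [654.2 259.4 103.4] yaw 0.02 tilt -1.0 q [ 0.28  0.55  1.38 -0.    1.22  1.85] w 66.0 F [1.  0.7 0.5]
shift [-6.13 -2.23 -0.38] turn -6.8
```

>>> play_rows([
  [-6.1,-2.2,-0.4,-6.8,72],
  [-6.1,-2.2,-0.4,-6.8,72],
  [-6.1,-2.2,-0.4,-6.8,72],
  [-6.1,-2.2,-0.4,-6.8,72],
  [-6.1,-2.2,-0.4,-6.8,72],
])

```text
clock: 15.78
position: [0.4073, 0.3484, 0.1214]
ee_rot: [-0.0, 0.89, 0.456, -0.001]
contact_force: [-0.2, -0.2, 0.0]
width: 0.0721
gripper_force: 0.0
```

```bash
python3 go.py 409.2 348.7 100 68
```

```text
cur [407.3 348.4 121.4] yaw 54.29 tilt -1.0 q [0.58 0.3  1.76 0.   1.08 1.2 ] w 72.1 F [-0.2 -0.2  0. ]
shift [0.04 0.04 0.53] turn -1.37
```

>>> play_rows([
  [0.04,0.04,0,-1.37,72],
  [0.04,0.04,0.5,-1.37,72],
  [0.04,0.04,1.5,-1.37,72],
  [0.04,0.04,2.4,-1.37,72],
  [0.04,0.04,2.4,-1.37,72],
])

```text
clock: 16.4
position: [0.4119, 0.3468, 0.0229]
ee_rot: [-0.0, 0.832, 0.555, -0.003]
contact_force: [-1.1, 0.8, 0.1]
width: 0.072
gripper_force: 0.0
```

```bash
python3 go.py 409.2 348.7 2.5 68
```

```text
cur [411.9 346.8  22.9] yaw 67.45 tilt -1.0 q [ 0.57  0.43  1.87 -0.    0.86  0.96] w 72.0 F [-1.1  0.8  0.1]
shift [ 0.02 -0.08  0.51] turn -0.06
```

>>> play_rows([
  [0.02,-0.06,0.2,0,72],
  [0.02,-0.06,0.38,0,72],
  [0.02,-0.06,0.43,0,60],
  [0.02,-0.06,0.43,0,40],
  [0.02,-0.06,0.43,0,38],
])

```text
clock: 17.02
position: [0.4124, 0.3501, 0.0084]
ee_rot: [0.0, 0.832, 0.555, 0.001]
contact_force: [-0.9, -1.0, 1.7]
width: 0.0432
gripper_force: 32.3
```

>>> play_rows([
  [0,0,0,0,38],
  [0,0,0,0,38],
  [0,0,0,0,38],
])

```text
clock: 17.4
position: [0.4124, 0.3501, 0.0085]
ee_rot: [0.0, 0.832, 0.555, 0.001]
contact_force: [-1.0, 0.0, 5.8]
width: 0.0433
gripper_force: 32.7
```

```bash
python3 go.py 584 259.4 120 0
```

```text
cur [412.4 350.1   8.5] yaw 67.44 tilt -1.0 q [ 0.58  0.44  1.88 -0.    0.82  0.97] w 43.3 F [-1.   0.   5.8]
shift [-0.45  4.83 -2.79] turn 6.74
```

>>> play_rows([
  [0,0,-0.6,0,38],
  [0,0,-2,0,38],
  [-0.4,4.83,-2.9,6.74,38],
  [-0.4,4.83,-2.9,6.74,38],
  [-0.4,4.83,-2.9,6.74,38],
])

```text
clock: 18.02
position: [0.577, 0.2644, 0.1222]
ee_rot: [-0.0, 0.954, 0.3, -0.0]
contact_force: [0.4, 1.0, -1.0]
width: 0.0434
gripper_force: 32.0
```

```bash
python3 go.py 586 259.4 110 0
```

```text
cur [577.  264.4 122.2] yaw 34.89 tilt -1.0 q [0.32 0.44 1.53 0.   1.17 1.28] w 43.4 F [ 0.4  1.  -1. ]
shift [0.11 0.23 0.3 ] turn 3.49
```

>>> play_rows([
  [0.09,0.2,0,3.49,38],
  [0.09,0.2,0,3.49,38],
  [0.09,0.2,0.4,3.49,38],
  [0.09,0.2,1,3.49,38],
  [0.09,0.2,1,3.49,38],
])

```text
clock: 18.65
position: [0.5813, 0.26, 0.0795]
ee_rot: [0.001, 1.0, 0.003, -0.003]
contact_force: [1.1, 0.2, -1.0]
width: 0.043
gripper_force: 32.0
```

```bash
python3 go.py 586 259.4 12 0
```

```text
cur [581.3 260.   79.5] yaw 0.35 tilt -1.0 q [ 0.31  0.48  1.58 -0.    1.09  1.88] w 43.0 F [ 1.1  0.2 -1. ]
shift [0.13 0.01 1.69] turn 0.03
```

>>> play_rows([
  [0.05,0,0.4,0.03,38],
  [0.05,0,0.9,0.03,38],
  [0.05,0,1.3,0.03,38],
  [0.05,0,1.5,0.03,38],
  [0.05,0,1.5,0.03,38],
])

```text
clock: 19.27
position: [0.5852, 0.2607, 0.0216]
ee_rot: [0.0, 1.0, 0.0, -0.0]
contact_force: [0.6, 0.2, -0.6]
width: 0.0431
gripper_force: 32.0
```

>>> play_rows([
  [0,0,0,0,38],
  [0,0,0.04,0,38],
  [0,0,0.06,0,38],
  [0,0,0.06,0,38],
])

```text
clock: 19.77
position: [0.5854, 0.2609, 0.0199]
ee_rot: [0.0, 1.0, 0.0, 0.0]
contact_force: [-0.3, 0.7, -2.0]
width: 0.0433
gripper_force: 32.0
```

>>> play_rows([
  [0,0,0.06,0,38],
  [0,0,0.12,0,38],
  [0,0,0.16,0,38],
  [0,0,0.18,0,38],
  [0,0,0.18,0,38],
])

```text
clock: 20.4
position: [0.5854, 0.2608, 0.0125]
ee_rot: [0.0, 1.0, 0.0, -0.0]
contact_force: [-0.1, -0.0, -0.9]
width: 0.043
gripper_force: 32.0
```

>>> play_rows([
  [0,0,0.02,0,38],
  [0,0,0.04,0,38],
  [0,0,0.04,0,38],
])

```text
clock: 20.78
position: [0.5855, 0.2609, 0.0115]
ee_rot: [-0.0, 1.0, 0.0, 0.0]
contact_force: [-0.8, -0.1, 2.8]
width: 0.0434
gripper_force: 32.3
```

Contact at the expected height, so I release. The speaker is next.

>>> play_rows([
  [0,0,0.01,0,66],
  [0,0,0.01,0,66],
  [0,0,0.01,0,66],
  [0,0,-1,0,66],
  [0,0,-2.5,0,66],
])

```text
clock: 21.4
position: [0.5839, 0.2603, 0.1097]
ee_rot: [0.001, 1.0, 0.0, -0.003]
contact_force: [0.4, 0.0, 0.3]
width: 0.0661
gripper_force: 0.0
```

```bash
python3 go.py 407.5 -229.7 130 0
```

```text
cur [583.9 260.3 109.7] yaw 0.01 tilt -1.0 q [ 0.31  0.46  1.54 -0.    1.15  1.88] w 66.1 F [0.4 0.  0.3]
shift [-4.42 12.25 -0.46] turn 0.0
```

>>> play_rows([
  [-4.42,12.25,-0.46,0,84],
  [-4.42,12.25,-0.46,0,84],
  [-4.42,12.25,-0.46,0,84],
  [-4.42,12.25,-0.46,0,84],
  [-4.42,12.25,-0.46,0,84],
])

```text
clock: 22.02
position: [0.4788, -0.0346, 0.1223]
ee_rot: [0.0, 1.0, 0.0, 0.001]
contact_force: [0.4, -0.7, -0.6]
width: 0.0842
gripper_force: 0.0
```

```bash
python3 go.py 407.5 -229.7 130 0
```

```text
cur [478.8 -34.6 122.3] yaw 0.05 tilt -1.0 q [-0.22  0.23  1.87 -0.    1.04  1.35] w 84.2 F [ 0.4 -0.7 -0.6]
shift [-1.79  4.88 -0.19] turn 0.0
```

>>> play_rows([
  [-1.79,4.88,-0.2,0,84],
  [-1.79,4.88,-0.2,0,84],
  [-1.79,4.88,-0.2,0,84],
  [-1.79,4.88,-0.2,0,84],
  [-1.79,4.88,-0.2,0,84],
])

```text
clock: 22.65
position: [0.4076, -0.2296, 0.1302]
ee_rot: [0.0, 1.0, -0.002, 0.0]
contact_force: [-0.3, 0.8, -0.1]
width: 0.084
gripper_force: 0.0
```

Run:
```python
from m import *; from go import go
go(407.5,-229.7,60,0)
for n in('top','scene'): snap(n)
a=load('top')['img'][90:205,140:300]; b=load('scene')['img'][150:250,270:380]
save('p2.png',np.hstack([cv2.resize(a,None,fx=2.6,fy=2.6,interpolation=2)[:299],cv2.resize(b,(329,299),interpolation=2)]))
F=fuse()
for k in F:
  pr('open '+k,obj(F[k],(.4147,.2207),.06)); pr('speaker '+k,obj(F[k],(.4075,-.2297),.035,.02))
```

```text
cur [ 407.6 -229.6  130.2] yaw -0.18 tilt -1.0 q [-0.66  0.2   1.88 -0.    1.06  0.91] w 84.0 F [-0.3  0.8 -0.1]
shift [-0.    0.    1.75] turn -0.02
open top 711 c [414.5 223.3] size [95.3 55.7] ang 1.6 z50,99 [20.3 29.5] bbox [367. 195.] [462. 252.]
speaker top 2649 c [ 407.4 -229.4] size [69.7 68.9] ang 6.4 z50,99 [531.5 536.2] bbox [ 373. -264.] [ 442. -195.]
open scene 309 c [413. 218.] size [94.8 56.6] ang 2.5 z50,99 [19.6 29.8] bbox [365. 188.] [461. 247.]
speaker scene 1703 c [ 410.5 -232.9] size [69.3 61.2] ang 41.7 z50,99 [400.6 535.4] bbox [ 376. -264.] [ 442. -195.]
```

View pics/p2.png

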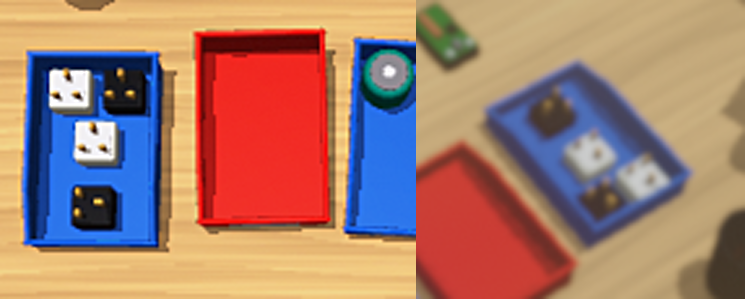

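Both chargers lie flat and clear of each other, the white at (95,142) and the black at (94,207). Now the speaker.

>>> play_rows([
  [0,0,1,0,84],
  [0,0,2,0,84],
  [0,0,2.8,0,84],
  [0,0,3.05,0,84],
  [0,0,3.05,0,84],
])

```text
clock: 23.38
position: [0.4083, -0.2273, 0.008]
ee_rot: [-0.0, 1.0, 0.001, -0.0]
contact_force: [1.1, 0.0, -0.1]
width: 0.0841
gripper_force: 0.0
```

>>> play_rows([
  [0,0,0,0,75],
  [0,0,0,0,62],
  [0,0,0,0,50],
  [0,0,0,0,50],
  [0,0,0,0,50],
])

```text
clock: 24.0
position: [0.4087, -0.2287, 0.0093]
ee_rot: [0.001, 1.0, 0.0, 0.001]
contact_force: [-0.3, 0.9, 5.8]
width: 0.0551
gripper_force: 31.0
```

>>> play_rows([
  [0,0,0,0,50],
  [0,0,0,0,50],
])

```text
clock: 24.25
position: [0.4087, -0.2287, 0.0093]
ee_rot: [0.001, 1.0, 0.0, 0.001]
contact_force: [-0.8, 1.1, 5.1]
width: 0.0552
gripper_force: 31.0
```

```bash
python3 go.py 626.6 -80.5 130 -3
```

```text
cur [ 408.7 -228.7    9.3] yaw 0.02 tilt -1.0 q [-0.66  0.36  2.04  0.    0.74  0.91] w 55.2 F [-0.8  1.1  5.1]
shift [ 5.45 -3.7  -3.01] turn 0.3
```

>>> play_rows([
  [0,0,-0.6,0,50],
  [0,0,-1.8,0,50],
  [1,-0.7,-3,0.3,50],
  [5.45,-3.7,-3,0.3,50],
  [5.45,-3.7,-3,0.3,50],
], newtons=40)

```text
clock: 24.88
position: [0.5496, -0.1321, 0.1279]
ee_rot: [0.001, 1.0, -0.027, 0.001]
contact_force: [-0.3, -1.9, -1.5]
width: 0.0546
gripper_force: 42.9
```

```bash
python3 go.py 626.6 -80.5 130 -3
```

```text
cur [ 549.6 -132.1  127.9] yaw -3.05 tilt -1.0 q [-0.36  0.34  1.69 -0.    1.11  1.27] w 54.6 F [-0.3 -1.9 -1.5]
shift [ 1.85 -1.39 -0.05] turn -0.0
```

>>> play_rows([
  [1.83,-1.37,0,0,50],
  [1.83,-1.37,0,0,50],
  [1.83,-1.37,0.6,0,50],
  [1.83,-1.37,1.4,0,50],
  [1.83,-1.37,1.4,0,50],
])

```text
clock: 25.5
position: [0.6215, -0.0811, 0.0679]
ee_rot: [-0.001, 1.0, -0.026, -0.003]
contact_force: [-0.4, -0.3, -1.3]
width: 0.0546
gripper_force: 43.0
```

```bash
python3 go.py 626.6 -80.5 15 -3
```

```text
cur [621.5 -81.1  67.9] yaw -2.98 tilt -1.0 q [-0.24  0.48  1.61 -0.    1.05  1.38] w 54.6 F [-0.4 -0.3 -1.3]
shift [ 0.13 -0.02  1.32] turn 0.0
```

>>> play_rows([
  [0.05,0,0.4,0,50],
  [0.05,0,0.8,0,50],
  [0.05,0,1.05,0,50],
  [0.05,0,1.15,0,50],
  [0.05,0,1.15,0,50],
])

```text
clock: 26.12
position: [0.626, -0.0819, 0.024]
ee_rot: [0.0, 1.0, -0.026, -0.0]
contact_force: [0.8, 0.0, -1.5]
width: 0.0547
gripper_force: 43.0
```

>>> play_rows([
  [0,0,0.02,0,50],
  [0,0,0.04,0,50],
  [0,0,0.04,0,50],
])

```text
clock: 26.5
position: [0.6261, -0.0819, 0.0229]
ee_rot: [0.0, 1.0, -0.026, 0.0]
contact_force: [0.3, -0.9, -2.1]
width: 0.0545
gripper_force: 43.0
```

>>> play_rows([
  [0,0,0.06,0,50],
  [0,0,0.12,0,50],
  [0,0,0.18,0,50],
  [0,0,0.22,0,50],
  [0,0,0.22,0,50],
])

```text
clock: 27.12
position: [0.6259, -0.0818, 0.0136]
ee_rot: [0.0, 1.0, -0.026, -0.0]
contact_force: [0.3, -0.2, -2.0]
width: 0.0546
gripper_force: 43.0
```

>>> play_rows([
  [0,0,0.02,0,50],
  [0,0,0.04,0,50],
  [0,0,0.05,0,50],
  [0,0,0.05,0,50],
])

```text
clock: 27.62
position: [0.6261, -0.0819, 0.0125]
ee_rot: [0.0, 1.0, -0.026, 0.0]
contact_force: [-1.3, 0.5, 5.0]
width: 0.055
gripper_force: 43.5
```

>>> play_rows([
  [0,0,0,0,74],
  [0,0,0,0,74],
  [0,0,0,0,74],
  [0,0,-1,0,74],
  [0,0,-2.5,0,74],
])

```text
clock: 28.25
position: [0.6245, -0.0815, 0.1106]
ee_rot: [-0.001, 1.0, -0.026, -0.003]
contact_force: [1.3, 0.0, 0.5]
width: 0.0745
gripper_force: 0.0
```

```bash
python3 go.py 414.3 220.6 120 2.6
```

```text
cur [624.5 -81.5 110.6] yaw -2.99 tilt -1.0 q [-0.24  0.44  1.56 -0.    1.15  1.38] w 74.5 F [1.3 0.  0.5]
shift [-5.64 -7.27 -0.2 ] turn -0.56
```

>>> play_rows([
  [-5.64,-7.27,-0.2,-0.56,84],
  [-5.64,-7.27,-0.2,-0.56,84],
  [-5.64,-7.27,-0.2,-0.56,84],
  [-5.64,-7.27,-0.2,-0.56,84],
  [-5.64,-7.27,-0.2,-0.56,84],
])

```text
clock: 28.88
position: [0.4465, 0.1761, 0.1188]
ee_rot: [-0.0, 1.0, 0.022, 0.0]
contact_force: [-0.2, 0.3, 0.3]
width: 0.0843
gripper_force: 0.0
```

```bash
python3 go.py 414.3 220.6 60 2.6
```

```text
cur [446.5 176.1 118.8] yaw 2.58 tilt -1.0 q [0.23 0.23 1.88 0.   1.03 1.76] w 84.3 F [-0.2  0.3  0.3]
shift [-0.76 -1.15  1.47] turn -0.0
```

>>> play_rows([
  [-0.75,-1.13,0,0,84],
  [-0.75,-1.13,0.5,0,84],
  [-0.75,-1.13,1.5,0,84],
  [-0.75,-1.13,2.2,0,84],
  [-0.75,-1.13,2.2,0,84],
])

```text
clock: 29.5
position: [0.4138, 0.2179, 0.0291]
ee_rot: [0.001, 1.0, 0.023, -0.002]
contact_force: [-0.6, -0.7, 0.4]
width: 0.0839
gripper_force: 0.0
```

```bash
python3 go.py 414.3 220.6 -1 2.6
```

```text
cur [413.8 217.9  29.1] yaw 2.63 tilt -1.0 q [ 0.34  0.33  2.01 -0.    0.8   1.86] w 83.9 F [-0.6 -0.7  0.4]
shift [ 0.02 -0.07  0.75] turn 0.0
```

>>> play_rows([
  [0,-0.05,0.3,0,84],
  [0,-0.05,0.6,0,84],
  [0,-0.05,0.68,0,84],
  [0,-0.05,0.68,0,75],
  [0,-0.05,0.68,0,65],
], newtons=30)

```text
clock: 30.12
position: [0.4158, 0.2205, 0.0037]
ee_rot: [-0.0, 1.0, 0.023, 0.0]
contact_force: [0.3, 0.1, 0.0]
width: 0.0648
gripper_force: 0.0
```

>>> play_rows([
  [0,0,0,0,55],
  [0,0,0,0,50],
  [0,0,0,0,50],
  [0,0,0,0,50],
  [0,0,0,0,50],
])

```text
clock: 30.75
position: [0.4159, 0.2206, 0.004]
ee_rot: [-0.0, 1.0, 0.023, 0.001]
contact_force: [-1.4, 0.7, 7.0]
width: 0.0552
gripper_force: 31.3
```

```bash
python3 go.py 660 79 120 2
```

```text
cur [415.9 220.6   4. ] yaw 2.61 tilt -1.0 q [ 0.34  0.37  2.04 -0.    0.73  1.86] w 55.2 F [-1.4  0.7  7. ]
shift [ 5.94  3.81 -2.89] turn 0.06
```

>>> play_rows([
  [0,0,-0.4,0,50],
  [0,0,-1,0,50],
  [0,0,-2,0,50],
  [0,0,-2.9,0,50],
  [0,0,-2.9,0,50],
])

```text
clock: 31.38
position: [0.4175, 0.2211, 0.1218]
ee_rot: [-0.001, 1.0, 0.023, 0.003]
contact_force: [-0.0, -0.1, -0.8]
width: 0.0553
gripper_force: 32.8
```

Run:
```python
from m import *; from go import go
go(650,79,120,2)
snap('top'); snap('scene'); b=load('scene')['img'][90:210,200:360]; a=load('top')['img'][95:195,260:340]
save('m5.png',np.hstack([cv2.resize(b,(480,360),interpolation=2),cv2.resize(a,(288,360),interpolation=2)]))
```

```text
cur [417.5 221.1 121.8] yaw 2.62 tilt -1.0 q [ 0.34  0.21  1.89 -0.    1.03  1.86] w 55.3 F [-0.  -0.1 -0.8]
shift [5.64 3.82 0.07] turn 0.06
```

View pics/m5.png

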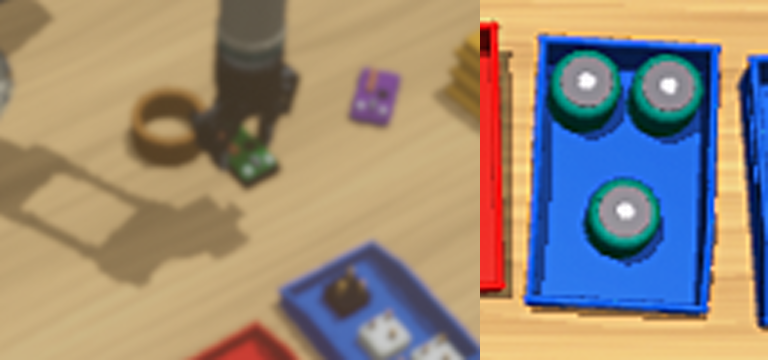

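The open mouse hangs level in the gripper at (250,155). The speaker stands upright on clear floor in its bin at (625,215) in the right half. I'll carry the open mouse to the red bin.

>>> play_rows([
  [5.64,3.82,0,0.06,50],
  [5.64,3.82,0,0.06,50],
  [5.64,3.82,0,0.06,50],
  [5.64,3.82,0,0.06,50],
  [5.64,3.82,0,0.06,50],
])

```text
clock: 32.1
position: [0.65, 0.0754, 0.1164]
ee_rot: [0.0, 1.0, 0.016, -0.001]
contact_force: [-0.9, -0.4, -2.1]
width: 0.0552
gripper_force: 32.7
```

```bash
python3 go.py 650 79 80 2
```

```text
cur [650.   75.4 116.4] yaw 1.87 tilt -1.0 q [ 0.01  0.47  1.49 -0.    1.18  1.55] w 55.2 F [-0.9 -0.4 -2.1]
shift [ 0.01 -0.09  0.91] turn -0.01
```

>>> play_rows([
  [0,-0.03,0.6,0,50],
  [0,-0.03,1.4,0,50],
  [0,-0.03,2,0,50],
  [0,-0.03,2.3,0,50],
  [0,-0.03,2.4,0,50],
])

```text
clock: 32.72
position: [0.6468, 0.0792, 0.0217]
ee_rot: [0.0, 1.0, 0.018, -0.001]
contact_force: [-0.1, 1.0, -1.0]
width: 0.055
gripper_force: 32.7
```

>>> play_rows([
  [0,0,0.02,0,50],
  [0,0,0.04,0,50],
  [0,0,0.04,0,50],
])

```text
clock: 33.1
position: [0.6483, 0.0793, 0.0226]
ee_rot: [0.0, 1.0, 0.018, 0.001]
contact_force: [0.3, 0.2, -0.7]
width: 0.0553
gripper_force: 32.7
```

>>> play_rows([
  [0,0,0.1,0,50],
  [0,0,0.2,0,50],
  [0,0,0.28,0,50],
  [0,0,0.32,0,50],
  [0,0,0.32,0,50],
])

```text
clock: 33.72
position: [0.6477, 0.0793, 0.0088]
ee_rot: [0.0, 1.0, 0.018, -0.0]
contact_force: [-0.1, 0.2, -0.4]
width: 0.0551
gripper_force: 32.7
```

>>> play_rows([
  [0,0,0.02,0,50],
  [0,0,0.04,0,50],
  [0,0,0.05,0,50],
  [0,0,0.05,0,50],
])

```text
clock: 34.22
position: [0.6478, 0.0793, 0.0071]
ee_rot: [0.0, 1.0, 0.018, 0.0]
contact_force: [-0.7, 1.0, 0.3]
width: 0.0551
gripper_force: 32.8
```

>>> play_rows([
  [0,0,0.01,0,50],
  [0,0,0.02,0,50],
  [0,0,0.02,0,50],
])

```text
clock: 34.6
position: [0.6478, 0.0793, 0.0071]
ee_rot: [0.0, 1.0, 0.018, 0.0]
contact_force: [-1.6, -0.3, 4.7]
width: 0.0552
gripper_force: 33.4
```

>>> play_rows([
  [0,0,0,0,74],
  [0,0,0,0,74],
  [0,0,0,0,74],
  [0,0,-1,0,74],
  [0,0,-2.5,0,74],
])

```text
clock: 35.22
position: [0.6462, 0.0792, 0.1048]
ee_rot: [0.0, 1.0, 0.018, -0.003]
contact_force: [0.7, 0.4, 0.5]
width: 0.074
gripper_force: 0.0
```

>>> play_rows([
  [-2,2,-2,0,74],
  [-4.5,2,-2,0,74],
  [-6,2,-2,0,74],
  [-6,2,-2,0,74],
  [-6,2,-2,0,74],
])

```text
clock: 35.85
position: [0.4072, -0.0092, 0.1866]
ee_rot: [0.0, 1.0, 0.017, -0.0]
contact_force: [1.0, 0.3, 0.5]
width: 0.0743
gripper_force: 0.0
```

Run:
```python
from m import *
snap('top'); snap('scene')
a=load('top')['img'][90:280,80:440]
save('fin.png',cv2.resize(a,None,fx=2.1,fy=2.1,interpolation=2))
save('fins.png',cv2.resize(load('scene')['img'][130:320,100:380],None,fx=2.6,fy=2.6,interpolation=2))
F=fuse()
for k in F: pr('terminal '+k,obj(F[k],(.4268,-.364),.075)); pr('open '+k,obj(F[k],(.648,.0793),.053,.012)); pr('mouse '+k,obj(F[k],(.6185,-.2547),.052,.012)); pr('speaker '+k,obj(F[k],(.626,-.082),.035,.012))
```

```text
terminal top 1279 c [ 426.8 -361.4] size [ 67.7 139.8] ang 85.2 z50,99 [19.6 23.9] bbox [ 355. -400.] [ 497. -323.]
open top 644 c [645.9  80.4] size [93.9 55.9] ang 2.7 z50,99 [23.6 32.1] bbox [599.  52.] [692. 109.]
mouse top 675 c [ 620.  -251.9] size [95.7 54.2] ang 3.8 z50,99 [36.2 42.2] bbox [ 571. -282.] [ 667. -223.]
speaker top 370 c [624.2 -80.1] size [53.3 54.4] ang 25.7 z50,99 [48.1 53.2] bbox [ 598. -107.] [652. -53.]
terminal scene 810 c [ 425.4 -366.4] size [ 67.6 141.4] ang 84.9 z50,99 [19.  24.8] bbox [ 355. -405.] [ 496. -329.]
open scene 417 c [644.6  75.1] size [94.6 55. ] ang 1.0 z50,99 [23.  31.9] bbox [597.  47.] [692. 103.]
mouse scene 535 c [ 620.9 -257.3] size [92.5 55.7] ang 2.7 z50,99 [34.8 42.4] bbox [ 575. -287.] [ 667. -228.]
speaker scene 294 c [625.1 -85.3] size [54.4 52.8] ang 57.8 z50,99 [46.3 53.9] bbox [ 597. -112.] [651. -57.]
```

View pics/fin.png

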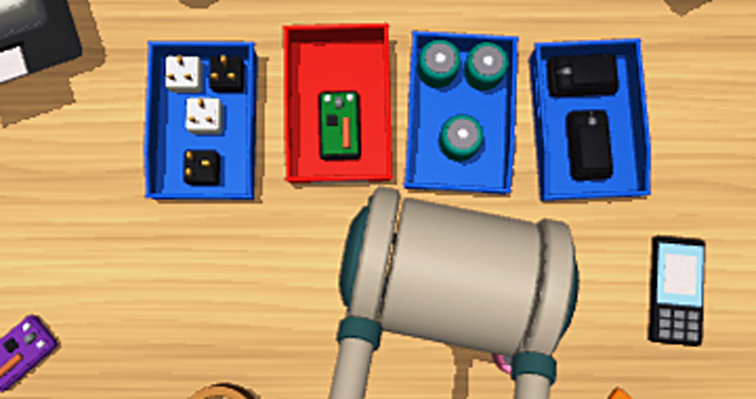

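View pics/fins.png

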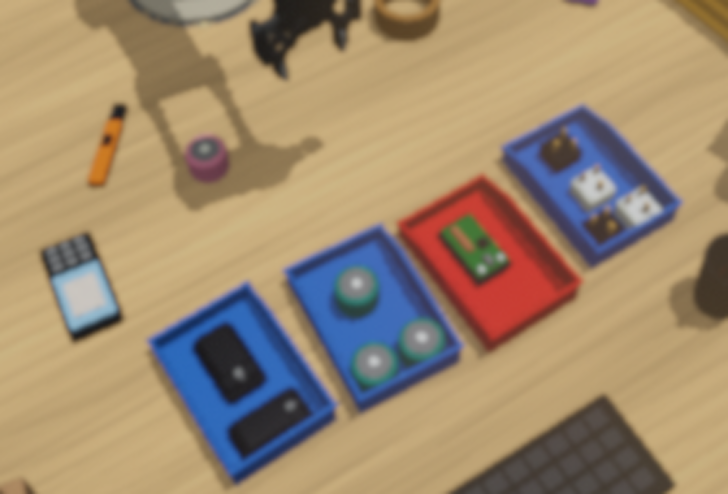

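The final pictures show all five goods flat in the right bins: chargers at (203,115) and (202,167), open mouse (340,125), speaker (461,137) and mouse (589,145). The terminal at (677,290) is where it was, and the arm is clear of everything.

```bash
python3 -c "
from rig import manip
print(manip.sign_off())"
```

```text
the job is handed in; nothing more can be done
None
```

All five returned goods are set down flat in their proper bins, the terminal lies where it was, and the job was handed in at about 36 s of the 128 s allowed; no verdict was returned.

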